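Find the full label tin by lifting

ROBOT

A 7-joint arm with a two-finger parallel gripper is mounted at the origin on the work surface. World frame = base frame: x ahead of the robot, y to its left, z up, the work surface at z = 0. Lengths are in m, angles in rad, forces in N, time in s.
With the tool pointing down it reaches from about 0.4 to 0.875 m from the base axis. Payload 4.4 kg.
Tool frame: the origin (TCP) lies where the fingers leave the gripper's body, on its centre line; the fingertips stand 73 mm ahead of it and the grasp point (between the pads) lies 54 mm ahead of it (ctrl.tips_ahead is the distance from the TCP to the fingertips, in m); x points along the fingers, z is the direction in which the jaws open and shut, and the axes are right-handed (so a half turn about x gives the same grasp; the last joint's range is limited). The gripper opens to 85 mm and grips with 20 to 120 N. Pads are 22 mm wide; open, the fingers measure 114 mm over their backs; the gripper's body (76 mm by 85 mm) begins 54 mm behind the grasp point. The pads swing forward as they close: fully open they stand 13 mm farther back than shut.
Start: joints at [-1.408, 0.628, 0.038, 1.517, -0.027, 0.996, -0.02], TCP at [0.147, 0.633, 0.304] pointing down, gripper open.
Joint ranges: [-3.06, 3.06], [-0.37, 2.12], [-1.25, 1.32], [0.18, 2.47], [-1.1, 4.24], [0.23, 1.98], [-2.94, 2.94]. Speed limits (rad/s): [2.57, 2.57, 3.14, 3.14, 3.14, 3.14, 3.14].

INTERFACE

Orientations are given as a unit quaternion [w, x, y, z].
In Python, from plant import ctrl gives the robot as it stands.
- The arm moves only by the tool servo_tool, never from a script. Its argument "steps" is a list of rows, each an object of numbers: "tx", "ty", "tz": the shift along the tool's x, y, z scaled (see below); "rx", "ry", "rz": the turn, a rotation vector about the tool's x, y, z scaled (see below). A call has 1 to 8 rows; each row is the pose to reach, as a shift and turn from the pose commanded when the call began, along the tool's axes at that moment; what a row does not reach only later rows make up. The controller multiplies each number of a shift by 20 cm and each number of a turn by 90 degrees. A row lasts 1/10 s, in which the tool goes at most 50 mm and 8.59 degrees, less where a joint would pass 70% of its speed; a pose out of reach is approached as far as the arm can. A call with a number of a shift or a turn outside -1 to 1 is refused whole. A call with a gripper value outside its range is refused whole. "gripper" is the closure, from 0 (fully open) to 1 (shut), set as the call begins (left out, the last holds). The fingers move at their own pace and stop on an object; "newtons" is the grip in N (left out, the last holds). Time passes only in rows, so rows that repeat a pose let the fingers close. It gives the time, the measured TCP pose, the force and the opening at its end, in the units of the state.
- ctrl.get_state(): the state, without advancing time (a new reading comes with each control period).
- ctrl.camera(name): name is "scene" or "top" or "wrist"; returns (picture, depth): 420x560x3 uint8, red, green, blue; 420x560 float32, m along the optical axis (not along the pixel's ray), 0 where there is no reading.
- ctrl.camera_info(name): a dict with "K" (3x3 intrinsics, pixels), "k1" (the pictures are not rectified: a ray, as slopes to the right and down, at radius r is drawn at 1 + k1 r^2 times it, then the intrinsics apply), "rvec" (rotation vector, rad) and "tvec" (3), from world to camera coordinates, as OpenCV has them; the wrist camera has in their place "T_tool_cam" (4x4, takes a point from camera to tool coordinates, whose origin is the TCP and whose axes are the tool frame's). Camera axes: x right, y down, z forward; pixel columns grow to the right and rows downward; lengths in m; the calibration is good to about 2 mm. A picture is of the moment at which its call begins: read the wrist's pose just before it. camera_info takes no time and is no camera call.
- ctrl.close_job(): hands the job in, once; it reports no verdict.
The state is a dict: "clock": time; "joints": joint angles; "dq": joint speeds; "effort": joint torques, N m; "eef_pos": TCP position; "tool_rot": TCP orientation; "contact_force": force on the tool from outside, world axes, zero at the start; "torque": the same for the moment, N m; "gripper_width": finger opening in m.
Only numpy, scipy, OpenCV 4.12 (cv2) and the standard library are available. Lean on these libraries where they do the work, as an engineer would, in place of code of your own. Each camera call takes 0.05 s, during which the arm holds its last target.

TASK

Two identical closed tins stand on the packing table, one on the robot's left and one on its right: one is packed full of plant labels, the other is nearly used up, and only their weight tells. Lift the left tin clear of the table and set it back where it stood, then lift the right tin clear, to feel which is heavier; put the heavier tin upright on the floor of the low, empty wooden crate beyond them, and leave the lighter one standing upright at its own place. Set the tins down rather than dropping them, keep them upright, and do not disturb the bowl that stands between them.

Things in the scene. Friction and masses are not known exactly. Their poses are not given: they have to be found in the camera images.
- tin_left: closed plain metal tin on the robot's left (+y side), a square upright box 56 x 56 mm and 90 mm high with a flat lid that does not come off; smooth vertical sides, so it can be gripped from above across any two opposite sides. Origin at the centre of its underside, z up, x and y square to its sides. Its weight is hidden, anywhere between 0.15 and 0.75 kg; the heavier tin weighs at least 0.3 kg more than the lighter. Either one may be the heavier.
- tin_right: the other tin, identical in looks and size (56 x 56 x 90 mm), on the robot's right (-y side). Origin at the centre of its underside, z up, x and y square to its sides.
- crate: low, empty, open crate of pale wooden slats, 160 mm (its x) by 200 mm (its y) outside, 50 mm high, walls and floor 6 mm thick, fixed to the table beyond the tins, to the left or to the right. Origin at the centre of its underside; the inner floor is 6 mm above the origin. Beside it stands a black plastic cell tray of the same outline, with dividers, which is not the place; nor is the taller slatted box of herbs at the table's far edge.
- bowl: small white china bowl, 80 mm wide and 38 mm high, standing loose between the two tins. Origin at the centre of its underside. Not to be disturbed.

How it is judged:
On the way, in this order (a step that is already met when the one before it is completed fails the run):
1. the left tin is lifted clear of the table (20 mm or more) (height (world z) of tin_left above 0.02 m), for 0.2 s.
2. the left tin is set back on the table within 50 mm of where it stood (height (world z) of tin_left below 0.006 m and distance of tin_left from where it was at the start of the episode below 0.05 m), for 0.1 s.
3. the right tin is lifted clear of the table (20 mm or more) (height (world z) of tin_right above 0.02 m), for 0.2 s.
At the end, for the whole second after the job is handed in: The heavier tin stands upright (within 10 degrees) and at rest on the inner floor of the low empty wooden crate, its weight on the crate; the lighter tin stands upright (within 10 degrees) and at rest on the table within 50 mm of where it started; both are released (((x of tin_left in the frame of crate between -0.05 and 0.05 m and y of tin_left in the frame of crate between -0.07 and 0.07 m and z of tin_left in the frame of crate between 0.001 and 0.014 m and angle between each of tin_left, tin_right's own z axis and vertical below 0.175 rad and linear speed of each of tin_left, tin_right below 0.02 m/s and contact force between tin_left and crate above 3.7 N and height (world z) of tin_right below 0.006 m and distance of tin_right from where it was at the start of the episode below 0.05 m) or (x of tin_right in the frame of crate between -0.05 and 0.05 m and y of tin_right in the frame of crate between -0.07 and 0.07 m and z of tin_right in the frame of crate between 0.001 and 0.014 m and angle between each of tin_right, tin_left's own z axis and vertical below 0.175 rad and linear speed of each of tin_right, tin_left below 0.02 m/s and contact force between tin_right and crate above 3.7 N and height (world z) of tin_left below 0.006 m and distance of tin_left from where it was at the start of the episode below 0.05 m))); the robot touches nothing.
It fails at once if a tin is tipped by more than 35 degrees (angle between any of tin_left, tin_right's own z axis and vertical above 0.61 rad).
It fails at once if a tin is let go with its underside more than 50 mm above the table ((height (world z) of tin_left above 0.05 m and contact force between tin_left and the fingers below 0.1 N) or (height (world z) of tin_right above 0.05 m and contact force between tin_right and the fingers below 0.1 N)).
It fails at once if the bowl is pushed more than 20 mm or tipped (distance of bowl from where it was at the start of the episode above 0.02 m or angle between bowl's own z axis and vertical above 0.4 rad).
It also fails if it takes over 72 s, if anything falls off the work surface, if the arm or the gripper's body presses on something with over 40 N, if the wrist force passes 120 N, or if a joint passes its speed limit or range.

## Working session

There is one attempt and no reset: what is moved stays moved. The work goes in short steps, Python scripts to look and compute and a tool call to move; the robot and the scene stay as the last step left them, time stands still between calls to the robot, and variables do not carry over. Pictures are saved under pics/ and viewed, and the job is handed in when it is done.

Besides the shell and the picture viewer there is one more tool, called after "Call:" in YAML: its name, and indented under it one key for each argument. servo_tool: Moves the arm, as the interface text tells. Its arguments: {"type":"object","properties":{"steps":{"type":"array"},"gripper":{"type":"number"},"newtons":{"type":"number"}},"required":["steps"]}

```bash
ls; mkdir -p pics; python3 - <<'E'
from plant import ctrl
import cv2
s=ctrl.get_state(); print(s)
for n in("top","scene"):
    p,d=ctrl.camera(n); cv2.imwrite(f"pics/{n}0.png",p[:,:,::-1]); i=ctrl.camera_info(n); print(n,i)
    import numpy as np; np.savez(f"{n}0.npz",p=p,d=d)
print(ctrl.camera_info("wrist"))
E
```

```text
pics
{'clock': 0.0, 'joints': array([-1.40782077,  0.62934214,  0.03845876,  1.51836746, -0.02700833,
        0.99627943, -0.01999249]), 'dq': array([ 0.00123606,  0.0015222 ,  0.00276093, -0.00030057, -0.00071561,
        0.00023013,  0.00139005]), 'effort': array([ 1.92234529e-04, -5.63405836e+01,  1.22603294e+00, -1.93442094e+01,
        1.08843483e-02,  1.08884485e-02,  2.43237008e-05]), 'eef_pos': array([0.14727809, 0.63260049, 0.30299201]), 'tool_rot': array([ 0.55328983, -0.4400804 ,  0.55431768,  0.43923969]), 'contact_force': array([-0.53188765, -0.93394328,  0.03719846]), 'torque': array([ 0.03377549, -0.01390998, -0.04711382]), 'gripper_width': 0.08527043659562736}
top {'K': array([[404.96097867,   0.        , 284.0573636 ],
       [  0.        , 404.96097867, 213.9293432 ],
       [  0.        ,   0.        ,   1.        ]]), 'k1': -0.04290588300386809, 'rvec': array([ 2.1385421 , -2.15595478,  0.22532162]), 'tvec': array([-0.01534454,  0.53414689,  0.84148327])}
scene {'K': array([[492.4793015 ,   0.        , 271.74096192],
       [  0.        , 492.4793015 , 218.09836283],
       [  0.        ,   0.        ,   1.        ]]), 'k1': -0.09712257851654693, 'rvec': array([ 2.12011141,  0.76198097, -0.37436067]), 'tvec': array([-0.41205277, -0.16695331,  1.31599301])}
{'K': array([[339.25819628,   0.        , 276.48703237],
       [  0.        , 339.25819628, 216.12901405],
       [  0.        ,   0.        ,   1.        ]]), 'k1': 0.010559343462424984, 'T_tool_cam': array([[ 8.03222631e-04, -2.85174158e-01,  9.58475380e-01,
        -7.01383545e-02],
       [-1.12362827e-04, -9.58475709e-01, -2.85174161e-01,
         7.35533297e-02],
       [ 9.99999671e-01,  1.21361336e-04, -8.01912355e-04,
        -3.19586484e-04],
       [ 0.00000000e+00,  0.00000000e+00,  0.00000000e+00,
         1.00000000e+00]])}
```

View pics/top0.png

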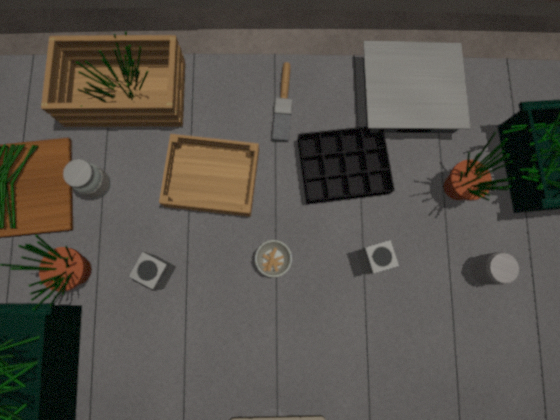

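View pics/scene0.png

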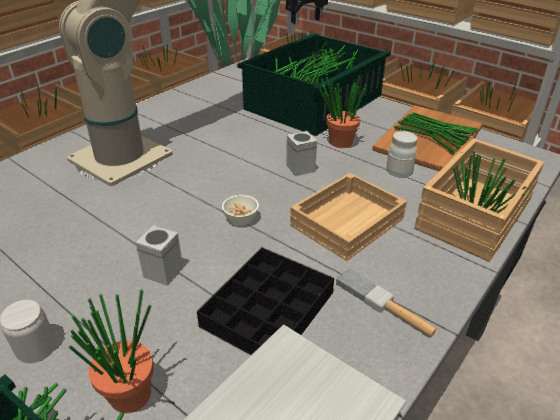

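The top view shows the left tin's lid at about (148,270), the right tin's at (381,257), the bowl at (273,259), the wooden crate at (209,175) and the black tray at (345,165). A potted plant stands near (62,268), left of the left tin.

```bash
cat > h.py <<'E'
import numpy as np,cv2
from scipy.spatial.transform import Rotation as R
from plant import ctrl
def rays(n,uv):
    i=ctrl.camera_info(n);K=i["K"];k=i["k1"]
    uv=np.asarray(uv,float).reshape(-1,1,2)
    x=cv2.undistortPoints(uv,K,np.array([k,0,0,0,0.]))[:,0]
    Rm=cv2.Rodrigues(i["rvec"])[0];c=-Rm.T@i["tvec"]
    return c,np.c_[x,np.ones(len(x))]@Rm
def onplane(n,uv,z):
    c,d=rays(n,uv); return c+d*((z-c[2])/d[:,2])[:,None]
def depthpts(n,uv,d):
    c,r=rays(n,uv); return c+r*np.array([d[int(v),int(u)] for u,v in uv])[:,None]
E
python3 - <<'E'
from h import *
a=np.load("top0.npz");p=a["p"];d=a["d"];b=p[:,:,::-1].copy()
hsv=cv2.cvtColor(p,cv2.COLOR_RGB2HSV)
for nm,(u,v) in dict(left=(148,270),right=(381,257)).items():
    z=depthpts("top",[(u,v)],d)[0]; print(nm,"depth pt",z)
    # lid by depth height
    H,W=d.shape;uu,vv=np.meshgrid(np.arange(u-35,u+36),np.arange(v-35,v+36))
    P=depthpts("top",np.c_[uu.ravel(),vv.ravel()],d)
    m=((P[:,2]>.08)&(P[:,2]<.1)).reshape(uu.shape).astype(np.uint8)
    n,l,st,_=cv2.connectedComponentsWithStats(m);k=l[35,35];print(st[k])
    c=max(cv2.findContours((l==k).astype(np.uint8),0,1)[0],key=cv2.contourArea)
    r=cv2.minAreaRect(c);box=cv2.boxPoints(r)+[u-35,v-35]
    Q=onplane("top",box,.09);print(r,"centre",Q.mean(0),"edges",np.linalg.norm(np.diff(Q,axis=0),axis=1),
     "ang",np.degrees(np.arctan2(*(Q[1]-Q[0])[[1,0]]))%90)
    PP=P[(l==k).ravel()];print("mean lid",PP.mean(0))
    cv2.polylines(b,[np.int32(box)],True,(0,0,255),1)
m=cv2.inRange(hsv,(8,60,60),(25,255,255));n,l,st,_=cv2.connectedComponentsWithStats(m)
k=l[175,209];print("crate",st[k])
c=max(cv2.findContours((l==k).astype(np.uint8),0,1)[0],key=cv2.contourArea)
r=cv2.minAreaRect(c);box=cv2.boxPoints(r);Q=onplane("top",box,.05)
print(r,Q,Q.mean(0),np.linalg.norm(np.diff(Q,axis=0),axis=1));e=Q[1]-Q[0];print(np.degrees(np.arctan2(e[1],e[0]))%90)
print("crate floor",depthpts("top",[(209,175)],d))
cv2.polylines(b,[np.int32(box)],True,(0,0,255),1)
print("bowl",onplane("top",[(273,259)],.038),"bowl edges",onplane("top",[(254,259),(292,259)],.038))
print("pot,foliage",depthpts("top",[(62,268),(85,268),(75,250),(84,178),(98,178)],d))
cv2.imwrite("pics/m1.png",b)
s=ctrl.get_state();print(R.from_quat(s["tool_rot"][[1,2,3,0]]).as_matrix())
E
```

```text
left depth pt [0.41272496 0.25887187 0.08901181]
[ 16  17  39  37 800]
((34.70356750488281, 35.19316482543945), (28.48635482788086, 28.83327865600586), 27.552810668945312) centre [0.41245269 0.25919126 0.09      ] edges [0.05700713 0.05889948 0.05672051] ang 64.48795543687413
mean lid [0.41263386 0.25917661 0.08951314]
right depth pt [ 0.43494461 -0.21786187  0.08983965]
[ 18  18  35  33 755]
((34.849998474121094, 34.04999542236328), (27.828041076660156, 27.51181411743164), 71.56504821777344) centre [ 0.43705147 -0.2176848   0.09      ] edges [0.05864852 0.05715752 0.05808426] ang 17.52208970779465
mean lid [ 0.43680036 -0.21791228  0.0899888 ]
crate [ 159  133  100   84 6737]
((208.67880249023438, 174.48794555664062), (93.67900848388672, 74.51046752929688), 6.4415998458862305) [[0.55174834 0.25491455 0.05      ]
 [0.72162161 0.24378601 0.05      ]
 [0.69650458 0.03419668 0.05      ]
 [0.52751604 0.05241326 0.05      ]] [0.62434764 0.14632762 0.05      ] [0.1702374  0.21108897 0.16996755]
86.25186291149136
crate floor [[0.63381764 0.15226842 0.00583643]]
bowl [[0.43627868 0.00513992 0.038     ]] bowl edges [[ 0.43662846  0.04632937  0.038     ]
 [ 0.43590937 -0.03617259  0.038     ]]
pot,foliage [[0.41814247 0.44073069 0.07521333]
 [0.41840034 0.39746073 0.06536486]
 [0.45570047 0.41926735 0.06925562]
 [0.60257151 0.39742888 0.09984674]
 [0.61084933 0.38178981 0.06850245]]
[[-3.33055160e-04 -9.73934078e-01  2.26830998e-01]
 [-1.73232059e-03  2.26831232e-01  9.73932539e-01]
 [-9.99998444e-01 -6.85707505e-05 -1.76271337e-03]]
```

View pics/m1.png

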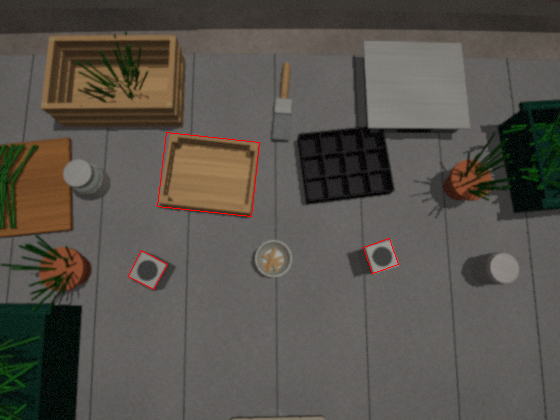

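```bash
python3 - <<'E'
from h import *
for n in("top","scene"):
    a=np.load(n+"0.npz");d=a["d"];H,W=d.shape
    u,v=np.meshgrid(np.arange(W),np.arange(H));uv=np.c_[u.ravel(),v.ravel()]
    P=depthpts(n,uv,d);ok=(d.ravel()>0);P=P[ok];uvk=uv[ok]
    print(n,"cam",rays(n,[(0,0)])[0])
    print("x cols -.05.. step .1; rows y .65 down")
    for y in np.arange(.65,-.4,-.05):
        print("%.2f"%y,*["%4.0f"%(1000*P[m,2].max()) if (m:=(abs(P[:,0]-x)<.025)&(abs(P[:,1]-y)<.025)).any() else "   -" for x in np.arange(.1,.85,.05)])
    if n=="top":
        m=(abs(P[:,2]-.05)<.006)&(abs(P[:,0]-.62)<.12)&(abs(P[:,1]-.146)<.14)
        q=P[m];r=cv2.minAreaRect(q[:,:2].astype(np.float32));print("crate rim",r,m.sum())
        m=(abs(P[:,2]-.006)<.004)&(abs(P[:,0]-.62)<.07)&(abs(P[:,1]-.146)<.09)
        print("floor mean",P[m].mean(0))
E
```

```text
top cam [0.38129428 0.0130379  0.92091647]
x cols -.05.. step .1; rows y .65 down
0.65    -    -    -    -    -    -    -   -1    0    -    -   34   32    4    4
0.60   10   10   10   12   11    3    4    4   39   43   44   44   39    5    5
0.55   13   12   11  122   12    4    4    4   22   23   24   35   37    4    3
0.50   11  135  139  135  127  153  182  173   21   22   23   23   22  112  113
0.45   79  152  153  152  153  178  163  180   22   22  103  102    5  112   13
0.40    3   37    4    4    4  171  181  179    5    4  103  103    4  112  128
0.35    4    5    3    3    5    4    5    5    4    4    4    5    4  112  128
0.30    4    4    4    4    5    4   94   92    4    4    3    5    4  113  128
0.25    4    4    4    4    4    5   95   94    4   53   53   54   54  114  114
0.20    4    4    4    6    4    4   89   81    6   55   11   11   54  112  113
0.15    4    4    6    4    4    5    5    6    6   55   11   10   53    5    5
0.10   12    4    4    4    4    5    5    5    4   52   10   10   52    5    4
0.05   14    4    6    5    4    5   42   42    6   53   5
[... 1911 characters left out ...]
 3    2   38   38    2   51   51   52   52    4    4
-0.00   15    3    3    3    3    3   39   39   38    2    3    3   20   22   23
-0.05   16    3    3    2    3    2   38   41    3   40   42   41   42   42   24
-0.10   16    3    2    3    3    2    2    3    5   41   40   36   40   43    4
-0.15    3    3    2    2    2   -0    3    4    3   40   42   37   38   42    4
-0.20    3    2    3    5    5    3   92   94    4    4   43   39   38   64   64
-0.25    3    3    5    3    4    4   93   93    4    4   42   42   42   64   64
-0.30    4    4    4    3    4    3    3    3    3    4    5    4    4   65   65
-0.35    3    3    3    4    4    3    4    4    4    3  171    4    4   65   64
```

Call:
servo_tool:
  steps:
    - {"ty": -0.1,"tz": -0.09}
    - {"ty": -0.25,"tz": -0.22}
    - {"ty": -0.4,"tz": -0.36}
    - {"ty": -0.56,"tz": -0.5}
    - {"ty": -0.7,"tz": -0.62}
    - {"ty": -0.8,"tz": -0.71}
    - {"ty": -0.857,"tz": -0.76}
    - {"ty": -0.857,"tz": -0.76}
  gripper: 0

```text
$.steps[0]: bad value
```

Call:
servo_tool:
  steps:
    - {"ty": -0.1,"tz": -0.09,"rx": 0.03}
    - {"ty": -0.25,"tz": -0.22,"rx": 0.06}
    - {"ty": -0.4,"tz": -0.36,"rx": 0.09}
    - {"ty": -0.56,"tz": -0.5,"rx": 0.12}
    - {"ty": -0.7,"tz": -0.62,"rx": 0.138}
    - {"ty": -0.8,"tz": -0.71,"rx": 0.138}
    - {"ty": -0.857,"tz": -0.76,"rx": 0.138}
    - {"ty": -0.857,"tz": -0.76,"rx": 0.138}

```text
$.steps[0]: bad value
```

```bash
cat >> h.py <<'E'
def to(x,y,z,yaw):
    "shift/turn, scaled, from the measured pose to TCP (x,y,z), tool down, jaw axis at yaw deg"
    s=ctrl.get_state();Rm=R.from_quat(s["tool_rot"][[1,2,3,0]])
    zt=np.array([np.cos(np.radians(yaw)),np.sin(np.radians(yaw)),0]);xt=np.array([0,0,-1.]);yt=np.cross(zt,xt)
    G=R.from_matrix(np.c_[xt,yt,zt]);rv=(Rm.inv()*G).as_rotvec(degrees=True)/90
    t=Rm.as_matrix().T@(np.array([x,y,z])-s["eef_pos"])/.2
    print("t=%.2f"%s["clock"],"pos",s["eef_pos"].round(4),"jawyaw %.1f"%np.degrees(np.arctan2(*Rm.as_matrix()[[1,0],2])),"F",s["contact_force"].round(2),"w %.4f"%s["gripper_width"],"j7 %.2f"%s["joints"][6])
    print("shift",t.round(3),"turn",rv.round(3))
def wristpts(u,d,s):
    pass
E
python3 - <<'E'
from h import *
to(.4125,.2592,.25,64.5)
p,d=ctrl.camera("wrist");cv2.imwrite("pics/w1.png",p[:,:,::-1])
E
```

```text
t=0.10 pos [0.1473 0.6326 0.3031] jawyaw 76.9 F [-0.56  0.03  0.36] w 0.0855 j7 -0.02
shift [ 0.268 -1.715 -1.517] turn [ 0.138 -0.001  0.   ]
```

View pics/w1.png

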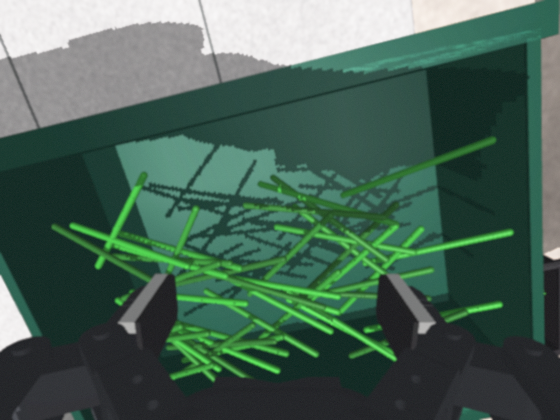

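The wrist picture shows only the green bin under the gripper, so the arm hasn't moved. The rows were refused, probably because each row needs all six numbers.

Call:
servo_tool:
  steps:
    - {"tx": 0,"ty": -0.1,"tz": -0.09,"rx": 0,"ry": 0,"rz": 0}
    - {"tx": 0,"ty": -0.25,"tz": -0.22,"rx": 0,"ry": 0,"rz": 0}
    - {"tx": 0,"ty": -0.4,"tz": -0.36,"rx": 0,"ry": 0,"rz": 0}
    - {"tx": 0,"ty": -0.56,"tz": -0.5,"rx": 0,"ry": 0,"rz": 0}
    - {"tx": 0,"ty": -0.7,"tz": -0.62,"rx": 0,"ry": 0,"rz": 0}
    - {"tx": 0,"ty": -0.8,"tz": -0.71,"rx": 0,"ry": 0,"rz": 0}
    - {"tx": 0,"ty": -0.857,"tz": -0.76,"rx": 0,"ry": 0,"rz": 0}
    - {"tx": 0,"ty": -0.857,"tz": -0.76,"rx": 0,"ry": 0,"rz": 0}
  gripper: 0

```text
clock: 0.95
eef_pos: [0.2812, 0.4447, 0.3039]
tool_rot: [0.555, -0.439, 0.555, 0.438]
contact_force: [0.5, 0.0, -0.4]
gripper_width: 0.0856
```

Call:
servo_tool:
  steps:
    - {"tx": 0,"ty": -0.1,"tz": -0.09,"rx": 0.03,"ry": 0,"rz": 0}
    - {"tx": 0,"ty": -0.25,"tz": -0.22,"rx": 0.06,"ry": 0,"rz": 0}
    - {"tx": 0,"ty": -0.4,"tz": -0.36,"rx": 0.09,"ry": 0,"rz": 0}
    - {"tx": 0,"ty": -0.56,"tz": -0.5,"rx": 0.12,"ry": 0,"rz": 0}
    - {"tx": 0,"ty": -0.7,"tz": -0.62,"rx": 0.138,"ry": 0,"rz": 0}
    - {"tx": 0,"ty": -0.8,"tz": -0.71,"rx": 0.138,"ry": 0,"rz": 0}
    - {"tx": 0,"ty": -0.857,"tz": -0.76,"rx": 0.138,"ry": 0,"rz": 0}
    - {"tx": 0,"ty": -0.857,"tz": -0.76,"rx": 0.138,"ry": 0,"rz": 0}

```text
clock: 1.75
eef_pos: [0.4133, 0.2592, 0.3039]
tool_rot: [0.599, -0.377, 0.598, 0.377]
contact_force: [0.4, -0.7, -0.8]
gripper_width: 0.0854
```

```bash
cat >> h.py <<'E'
def wristpts(s,uv,z):
    i=ctrl.camera_info("wrist");x=cv2.undistortPoints(np.asarray(uv,float).reshape(-1,1,2),i["K"],np.array([i["k1"],0,0,0,0.]))[:,0]
    Rm=R.from_quat(s["tool_rot"][[1,2,3,0]]).as_matrix();T=i["T_tool_cam"]
    c=s["eef_pos"]+Rm@T[:3,3];r=np.c_[x,np.ones(len(x))]@(Rm@T[:3,:3]).T
    return c+r*((z-c[2])/r[:,2])[:,None]
def lid(name):
    s=ctrl.get_state();p,d=ctrl.camera("wrist")
    i=ctrl.camera_info("wrist");H,W=d.shape;u,v=np.meshgrid(np.arange(W),np.arange(H));uv=np.c_[u.ravel(),v.ravel()]
    x=cv2.undistortPoints(uv.astype(float).reshape(-1,1,2),i["K"],np.array([i["k1"],0,0,0,0.]))[:,0]
    T=i["T_tool_cam"];Rm=R.from_quat(s["tool_rot"][[1,2,3,0]]).as_matrix()
    P=s["eef_pos"]+(np.c_[x,np.ones(len(x))]*d.reshape(-1,1)@T[:3,:3].T+T[:3,3])@Rm.T
    m=((abs(P[:,2]-.09)<.006)&(d.ravel()>0)).reshape(H,W).astype(np.uint8)
    c=max(cv2.findContours(m,0,1)[0],key=cv2.contourArea)
    q=wristpts(s,c[:,0],.09);r=cv2.minAreaRect(q[:,:2].astype(np.float32));print("lid",r)
    b=p[:,:,::-1].copy();cv2.drawContours(b,[c],-1,(0,0,255),1);cv2.imwrite(name,b)
E
python3 - <<'E'
from h import *
lid("pics/w2.png")
to(.4125,.2592,.25,64.5)
E
```

```text
lid ((0.4110908806324005, 0.26161640882492065), (0.05576072633266449, 0.05665537714958191), 62.31373596191406)
t=1.80 pos [0.4123 0.2605 0.3038] jawyaw 64.5 F [ 0.27  1.36 -0.12] w 0.0856 j7 0.58
shift [ 0.269 -0.004 -0.006] turn [-0.     0.001 -0.   ]
```

View pics/w2.png

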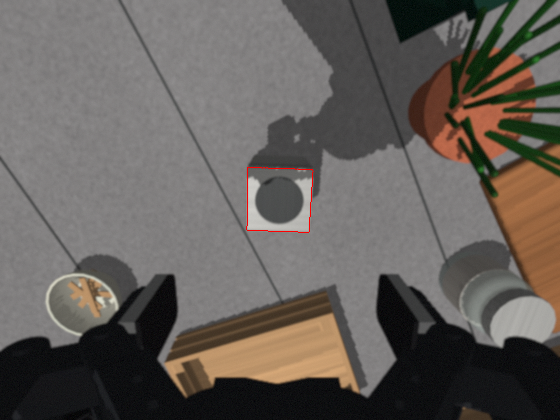

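The lid sits at about (280,200), between the open jaws. The wrist view puts it at (0.411, 0.262), 56 x 57 mm, which agrees with the top camera, so I'm descending.

Call:
servo_tool:
  steps:
    - {"tx": 0.12,"ty": 0.006,"tz": 0,"rx": 0.013,"ry": 0,"rz": 0}
    - {"tx": 0.28,"ty": 0.006,"tz": 0,"rx": 0.013,"ry": 0,"rz": 0}
    - {"tx": 0.44,"ty": 0.006,"tz": 0,"rx": 0.013,"ry": 0,"rz": 0}
    - {"tx": 0.6,"ty": 0.006,"tz": 0,"rx": 0.013,"ry": 0,"rz": 0}
    - {"tx": 0.74,"ty": 0.006,"tz": 0,"rx": 0.013,"ry": 0,"rz": 0}
    - {"tx": 0.85,"ty": 0.006,"tz": 0,"rx": 0.013,"ry": 0,"rz": 0}
    - {"tx": 0.92,"ty": 0.006,"tz": 0,"rx": 0.013,"ry": 0,"rz": 0}
    - {"tx": 0.945,"ty": 0.006,"tz": 0,"rx": 0.013,"ry": 0,"rz": 0}

```text
clock: 2.6
eef_pos: [0.4095, 0.262, 0.1132]
tool_rot: [0.6, -0.371, 0.602, 0.373]
contact_force: [-0.9, 0.1, 0.5]
gripper_width: 0.0851
```

Call:
servo_tool:
  steps:
    - {"tx": 0,"ty": 0,"tz": 0,"rx": 0,"ry": 0,"rz": 0}
    - {"tx": 0,"ty": 0,"tz": 0,"rx": 0,"ry": 0,"rz": 0}
    - {"tx": 0,"ty": 0,"tz": 0,"rx": 0,"ry": 0,"rz": 0}
    - {"tx": 0,"ty": 0,"tz": 0,"rx": 0,"ry": 0,"rz": 0}
    - {"tx": 0,"ty": 0,"tz": 0,"rx": 0,"ry": 0,"rz": 0}
    - {"tx": 0,"ty": 0,"tz": 0,"rx": 0,"ry": 0,"rz": 0}
    - {"tx": 0,"ty": 0,"tz": 0,"rx": 0,"ry": 0,"rz": 0}
    - {"tx": 0,"ty": 0,"tz": 0,"rx": 0,"ry": 0,"rz": 0}
  gripper: 1
  newtons: 60

```text
clock: 3.4
eef_pos: [0.4115, 0.2605, 0.1157]
tool_rot: [0.603, -0.371, 0.601, 0.371]
contact_force: [-1.3, 1.6, 6.4]
gripper_width: 0.0554
```

```bash
python3 - <<'E'
from h import *
to(.4125,.2605,.165,63.3)
E
```

```text
t=3.40 pos [0.4115 0.2605 0.1157] jawyaw 63.3 F [-1.27  1.57  6.39] w 0.0554 j7 0.61
shift [-0.246 -0.005  0.003] turn [0.    0.001 0.   ]
```

Gripped at 55 mm. I'm lifting 50 mm, slowly, and letting it settle before I weigh it.

Call:
servo_tool:
  steps:
    - {"tx": -0.03,"ty": 0,"tz": 0,"rx": 0,"ry": 0,"rz": 0}
    - {"tx": -0.07,"ty": 0,"tz": 0,"rx": 0,"ry": 0,"rz": 0}
    - {"tx": -0.12,"ty": 0,"tz": 0,"rx": 0,"ry": 0,"rz": 0}
    - {"tx": -0.17,"ty": 0,"tz": 0,"rx": 0,"ry": 0,"rz": 0}
    - {"tx": -0.21,"ty": 0,"tz": 0,"rx": 0,"ry": 0,"rz": 0}
    - {"tx": -0.22,"ty": 0,"tz": 0,"rx": 0,"ry": 0,"rz": 0}
    - {"tx": -0.22,"ty": 0,"tz": 0,"rx": 0,"ry": 0,"rz": 0}
    - {"tx": -0.22,"ty": 0,"tz": 0,"rx": 0,"ry": 0,"rz": 0}

```text
clock: 4.2
eef_pos: [0.411, 0.2597, 0.1588]
tool_rot: [0.602, -0.371, 0.602, 0.371]
contact_force: [1.0, -0.5, -0.8]
gripper_width: 0.0553
```

Call:
servo_tool:
  steps:
    - {"tx": 0,"ty": 0,"tz": 0,"rx": 0,"ry": 0,"rz": 0}
    - {"tx": 0,"ty": 0,"tz": 0,"rx": 0,"ry": 0,"rz": 0}
    - {"tx": 0,"ty": 0,"tz": 0,"rx": 0,"ry": 0,"rz": 0}
    - {"tx": 0,"ty": 0,"tz": 0,"rx": 0,"ry": 0,"rz": 0}

```text
clock: 4.6
eef_pos: [0.4111, 0.2597, 0.1587]
tool_rot: [0.602, -0.371, 0.602, 0.371]
contact_force: [0.0, 0.4, -1.4]
gripper_width: 0.0557
```

```bash
python3 - <<'E'
from h import *
for i in range(5):
    s=ctrl.get_state();print(s["clock"],s["contact_force"].round(2),s["effort"].round(2),s["eef_pos"].round(4))
    p,d=ctrl.camera("scene" if i==0 else "wrist")
    if i==0: cv2.imwrite("pics/s1.png",p[:,:,::-1])
E
```

```text
4.6 [ 0.    0.44 -1.37] [-0.000e+00 -4.738e+01  1.700e+00 -9.470e+00  1.000e-02  0.000e+00
  0.000e+00] [0.4111 0.2597 0.1587]
4.65 [ 0.48 -0.7  -2.09] [-0.000e+00 -4.737e+01  1.700e+00 -9.470e+00  1.000e-02  0.000e+00
  0.000e+00] [0.4112 0.2597 0.1588]
4.7 [ 0.57  0.56 -1.77] [ 0.000e+00 -4.737e+01  1.700e+00 -9.470e+00  1.000e-02  0.000e+00
  0.000e+00] [0.4112 0.2597 0.1588]
4.75 [ 0.68  0.58 -1.89] [ 0.000e+00 -4.737e+01  1.700e+00 -9.480e+00  1.000e-02  0.000e+00
 -0.000e+00] [0.4112 0.2598 0.1588]
4.8 [-1.2  -0.14 -1.3 ] [-0.000e+00 -4.737e+01  1.700e+00 -9.480e+00  1.000e-02  0.000e+00
 -0.000e+00] [0.4112 0.2597 0.1589]
```

View pics/s1.png

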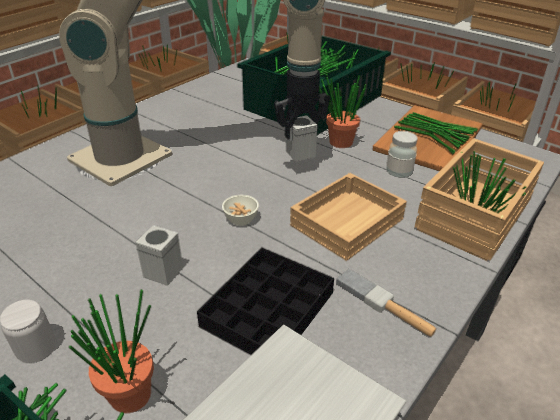

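The tin is off the table: in the scene view its underside has risen to about row 163. It weighs about 1.7 N (≈0.17 kg), so the left one is the light tin. I'm setting it back.

Call:
servo_tool:
  steps:
    - {"tx": 0.03,"ty": 0,"tz": 0,"rx": 0,"ry": 0,"rz": 0}
    - {"tx": 0.07,"ty": 0,"tz": 0,"rx": 0,"ry": 0,"rz": 0}
    - {"tx": 0.12,"ty": 0,"tz": 0,"rx": 0,"ry": 0,"rz": 0}
    - {"tx": 0.16,"ty": 0,"tz": 0,"rx": 0,"ry": 0,"rz": 0}
    - {"tx": 0.19,"ty": 0,"tz": 0,"rx": 0,"ry": 0,"rz": 0}
    - {"tx": 0.21,"ty": 0,"tz": 0,"rx": 0,"ry": 0,"rz": 0}
    - {"tx": 0.22,"ty": 0,"tz": 0,"rx": 0,"ry": 0,"rz": 0}
    - {"tx": 0.22,"ty": 0,"tz": 0,"rx": 0,"ry": 0,"rz": 0}

```text
clock: 5.65
eef_pos: [0.411, 0.2596, 0.1157]
tool_rot: [0.602, -0.371, 0.602, 0.371]
contact_force: [-1.9, -1.9, 9.9]
gripper_width: 0.0552
```

Call:
servo_tool:
  steps:
    - {"tx": 0,"ty": 0,"tz": 0,"rx": 0,"ry": 0,"rz": 0}
    - {"tx": 0,"ty": 0,"tz": 0,"rx": 0,"ry": 0,"rz": 0}
    - {"tx": 0,"ty": 0,"tz": 0,"rx": 0,"ry": 0,"rz": 0}

```text
clock: 5.95
eef_pos: [0.411, 0.2596, 0.1157]
tool_rot: [0.602, -0.371, 0.602, 0.371]
contact_force: [-2.5, -0.5, 9.1]
gripper_width: 0.0553
```

The tin is on the table, with an upward contact force of about 9 N. I'm opening and rising.

Call:
servo_tool:
  steps:
    - {"tx": 0,"ty": 0,"tz": 0,"rx": 0,"ry": 0,"rz": 0}
    - {"tx": 0,"ty": 0,"tz": 0,"rx": 0,"ry": 0,"rz": 0}
    - {"tx": 0,"ty": 0,"tz": 0,"rx": 0,"ry": 0,"rz": 0}
    - {"tx": 0,"ty": 0,"tz": 0,"rx": 0,"ry": 0,"rz": 0}
    - {"tx": 0,"ty": 0,"tz": 0,"rx": 0,"ry": 0,"rz": 0}
    - {"tx": 0,"ty": 0,"tz": 0,"rx": 0,"ry": 0,"rz": 0}
  gripper: 0

```text
clock: 6.55
eef_pos: [0.4112, 0.2598, 0.1148]
tool_rot: [0.602, -0.371, 0.602, 0.371]
contact_force: [0.1, 0.2, 0.4]
gripper_width: 0.0851
```

Call:
servo_tool:
  steps:
    - {"tx": -0.05,"ty": 0,"tz": 0,"rx": 0,"ry": 0,"rz": 0}
    - {"tx": -0.15,"ty": 0,"tz": 0,"rx": 0,"ry": 0,"rz": 0}
    - {"tx": -0.3,"ty": 0,"tz": 0,"rx": 0,"ry": 0,"rz": 0}
    - {"tx": -0.46,"ty": 0,"tz": 0,"rx": 0,"ry": 0,"rz": 0}
    - {"tx": -0.62,"ty": 0,"tz": 0,"rx": 0,"ry": 0,"rz": 0}
    - {"tx": -0.75,"ty": 0,"tz": 0,"rx": 0,"ry": 0,"rz": 0}
    - {"tx": -0.83,"ty": 0,"tz": 0,"rx": 0,"ry": 0,"rz": 0}
    - {"tx": -0.85,"ty": 0,"tz": 0,"rx": 0,"ry": 0,"rz": 0}

```text
clock: 7.35
eef_pos: [0.4119, 0.2601, 0.2873]
tool_rot: [0.604, -0.371, 0.6, 0.371]
contact_force: [-0.4, 0.7, -0.8]
gripper_width: 0.0853
```

```bash
python3 - <<'E'
from h import *
lid("pics/w3.png")
to(.4368,-.2178,.285,17.5)
E
```

```text
lid ((0.41003182530403137, 0.25948530435562134), (0.05581727996468544, 0.05659989267587662), 62.555633544921875)
t=7.40 pos [0.4116 0.2601 0.2867] jawyaw 63.3 F [0.28 0.44 0.22] w 0.0851 j7 0.57
shift [ 0.004 -1.186 -2.078] turn [0.509 0.002 0.   ]
```

View pics/w3.png

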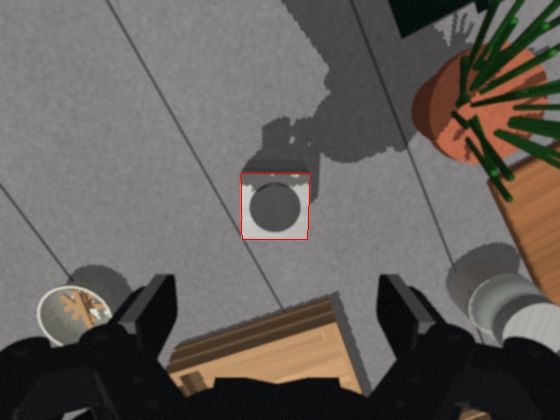

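The left tin is standing at (0.410, 0.259), its lid at pixel (275,206). I'm moving over to the right tin.

Call:
servo_tool:
  steps:
    - {"tx": 0,"ty": -0.04,"tz": -0.07,"rx": 0,"ry": 0,"rz": 0}
    - {"tx": 0,"ty": -0.11,"tz": -0.19,"rx": 0,"ry": 0,"rz": 0}
    - {"tx": 0,"ty": -0.19,"tz": -0.33,"rx": 0,"ry": 0,"rz": 0}
    - {"tx": 0,"ty": -0.27,"tz": -0.47,"rx": 0,"ry": 0,"rz": 0}
    - {"tx": 0,"ty": -0.34,"tz": -0.6,"rx": 0,"ry": 0,"rz": 0}
    - {"tx": 0,"ty": -0.395,"tz": -0.693,"rx": 0,"ry": 0,"rz": 0}

```text
clock: 8.0
eef_pos: [0.4181, 0.0969, 0.2837]
tool_rot: [0.601, -0.37, 0.604, 0.37]
contact_force: [-0.0, 1.0, -0.4]
gripper_width: 0.0857
```

Call:
servo_tool:
  steps:
    - {"tx": 0,"ty": -0.04,"tz": -0.07,"rx": 0,"ry": 0,"rz": 0}
    - {"tx": 0,"ty": -0.11,"tz": -0.19,"rx": 0,"ry": 0,"rz": 0}
    - {"tx": 0,"ty": -0.19,"tz": -0.33,"rx": 0,"ry": 0,"rz": 0}
    - {"tx": 0,"ty": -0.27,"tz": -0.47,"rx": 0,"ry": 0,"rz": 0}
    - {"tx": 0,"ty": -0.34,"tz": -0.6,"rx": 0,"ry": 0,"rz": 0}
    - {"tx": 0,"ty": -0.395,"tz": -0.693,"rx": 0,"ry": 0,"rz": 0}

```text
clock: 8.6
eef_pos: [0.426, -0.0619, 0.2838]
tool_rot: [0.601, -0.37, 0.604, 0.371]
contact_force: [0.1, 0.2, 0.6]
gripper_width: 0.0857
```

Call:
servo_tool:
  steps:
    - {"tx": 0,"ty": -0.04,"tz": -0.07,"rx": 0.06,"ry": 0,"rz": 0}
    - {"tx": 0,"ty": -0.11,"tz": -0.19,"rx": 0.14,"ry": 0,"rz": 0}
    - {"tx": 0,"ty": -0.19,"tz": -0.33,"rx": 0.22,"ry": 0,"rz": 0}
    - {"tx": 0,"ty": -0.27,"tz": -0.47,"rx": 0.3,"ry": 0,"rz": 0}
    - {"tx": 0,"ty": -0.34,"tz": -0.6,"rx": 0.38,"ry": 0,"rz": 0}
    - {"tx": 0,"ty": -0.395,"tz": -0.693,"rx": 0.45,"ry": 0,"rz": 0}
    - {"tx": 0,"ty": -0.395,"tz": -0.693,"rx": 0.509,"ry": 0,"rz": 0}
    - {"tx": 0,"ty": -0.395,"tz": -0.693,"rx": 0.509,"ry": 0,"rz": 0}

```text
clock: 9.4
eef_pos: [0.4343, -0.2193, 0.2836]
tool_rot: [0.698, -0.106, 0.7, 0.107]
contact_force: [-0.5, 0.4, -1.0]
gripper_width: 0.0854
```

```bash
python3 - <<'E'
from h import *
to(.4368,-.2178,.115,17.5)
lid("pics/w4.png")
to(.4368,-.2178,.115,17.5)
E
```

```text
t=9.40 pos [ 0.4343 -0.2193  0.2836] jawyaw 17.3 F [-0.53  0.45 -0.96] w 0.0854 j7 0.98
shift [0.843 0.002 0.017] turn [-0.002 -0.002 -0.001]
lid ((0.4354422390460968, -0.21847553551197052), (0.05570053681731224, 0.05678890645503998), 15.550616264343262)
t=9.45 pos [ 0.4346 -0.2185  0.2837] jawyaw 17.5 F [-0.26 -0.13 -0.15] w 0.0851 j7 0.98
shift [ 0.844 -0.001  0.014] turn [ 0.    -0.002 -0.001]
```

View pics/w4.png

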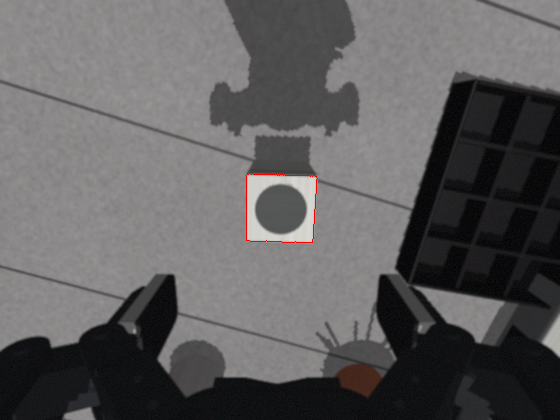

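The right tin's lid is at about (281,208), and both cameras agree on (0.436, -0.218). I'm descending and gripping, then lifting low.

Call:
servo_tool:
  steps:
    - {"tx": 0.08,"ty": 0,"tz": 0.008,"rx": 0.01,"ry": 0,"rz": 0}
    - {"tx": 0.2,"ty": 0,"tz": 0.008,"rx": 0.01,"ry": 0,"rz": 0}
    - {"tx": 0.34,"ty": 0,"tz": 0.008,"rx": 0.01,"ry": 0,"rz": 0}
    - {"tx": 0.5,"ty": 0,"tz": 0.008,"rx": 0.01,"ry": 0,"rz": 0}
    - {"tx": 0.64,"ty": 0,"tz": 0.008,"rx": 0.01,"ry": 0,"rz": 0}
    - {"tx": 0.75,"ty": 0,"tz": 0.008,"rx": 0.01,"ry": 0,"rz": 0}
    - {"tx": 0.82,"ty": 0,"tz": 0.008,"rx": 0.01,"ry": 0,"rz": 0}
    - {"tx": 0.84,"ty": 0,"tz": 0.008,"rx": 0.01,"ry": 0,"rz": 0}

```text
clock: 10.25
eef_pos: [0.4362, -0.2168, 0.1152]
tool_rot: [0.698, -0.102, 0.701, 0.104]
contact_force: [0.5, 0.2, -0.4]
gripper_width: 0.0852
```

Call:
servo_tool:
  steps:
    - {"tx": 0,"ty": 0,"tz": 0,"rx": 0,"ry": 0,"rz": 0}
    - {"tx": 0,"ty": 0,"tz": 0,"rx": 0,"ry": 0,"rz": 0}
    - {"tx": 0,"ty": 0,"tz": 0,"rx": 0,"ry": 0,"rz": 0}
    - {"tx": 0,"ty": 0,"tz": 0,"rx": 0,"ry": 0,"rz": 0}
    - {"tx": 0,"ty": 0,"tz": 0,"rx": 0,"ry": 0,"rz": 0}
    - {"tx": 0,"ty": 0,"tz": 0,"rx": 0,"ry": 0,"rz": 0}
    - {"tx": 0,"ty": 0,"tz": 0,"rx": 0,"ry": 0,"rz": 0}
    - {"tx": 0,"ty": 0,"tz": 0,"rx": 0,"ry": 0,"rz": 0}
  gripper: 1
  newtons: 70

```text
clock: 11.05
eef_pos: [0.4374, -0.2178, 0.1178]
tool_rot: [0.7, -0.102, 0.7, 0.102]
contact_force: [-3.1, -0.8, 7.0]
gripper_width: 0.0555
```

Call:
servo_tool:
  steps:
    - {"tx": -0.03,"ty": 0,"tz": 0,"rx": 0,"ry": 0,"rz": 0}
    - {"tx": -0.07,"ty": 0,"tz": 0,"rx": 0,"ry": 0,"rz": 0}
    - {"tx": -0.12,"ty": 0,"tz": 0,"rx": 0,"ry": 0,"rz": 0}
    - {"tx": -0.17,"ty": 0,"tz": 0,"rx": 0,"ry": 0,"rz": 0}
    - {"tx": -0.21,"ty": 0,"tz": 0,"rx": 0,"ry": 0,"rz": 0}
    - {"tx": -0.22,"ty": 0,"tz": 0,"rx": 0,"ry": 0,"rz": 0}
    - {"tx": -0.22,"ty": 0,"tz": 0,"rx": 0,"ry": 0,"rz": 0}
    - {"tx": -0.22,"ty": 0,"tz": 0,"rx": 0,"ry": 0,"rz": 0}

```text
clock: 11.85
eef_pos: [0.4375, -0.2176, 0.1607]
tool_rot: [0.7, -0.102, 0.7, 0.102]
contact_force: [-0.7, -0.2, -5.8]
gripper_width: 0.0554
```

```bash
python3 - <<'E'
from h import *
for i in range(4):
    s=ctrl.get_state();print(s["clock"],s["contact_force"].round(2),s["eef_pos"].round(4),s["gripper_width"])
    p,d=ctrl.camera("scene" if i==0 else "wrist")
    if i==0: cv2.imwrite("pics/s2.png",p[:,:,::-1])
E
```

```text
11.85 [-0.65 -0.2  -5.81] [ 0.4375 -0.2176  0.1607] 0.055438575474922425
11.9 [ 0.28  0.66 -5.42] [ 0.4374 -0.2176  0.1606] 0.055135643630247845
11.95 [-0.35 -0.01 -5.26] [ 0.4374 -0.2176  0.1605] 0.055351431051912536
12.0 [-0.78 -0.61 -5.58] [ 0.4374 -0.2176  0.1605] 0.05528271236343407
```

View pics/s2.png

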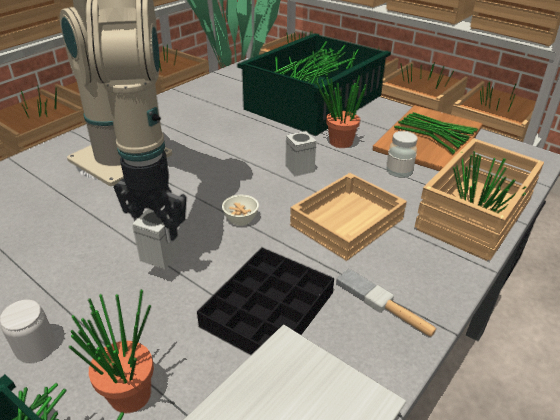

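The right tin weighs about 5.5 N (≈0.56 kg) against 1.7 N for the left, so the right one goes in the crate. In the scene view it hangs clear of the table at (150,240). I'm tightening the grip and raising it.

Call:
servo_tool:
  steps:
    - {"tx": -0.02,"ty": 0,"tz": 0,"rx": 0,"ry": 0,"rz": 0}
    - {"tx": -0.07,"ty": 0,"tz": 0,"rx": 0,"ry": 0,"rz": 0}
    - {"tx": -0.15,"ty": 0,"tz": 0,"rx": 0,"ry": 0,"rz": 0}
    - {"tx": -0.24,"ty": 0,"tz": 0,"rx": 0,"ry": 0,"rz": 0}
    - {"tx": -0.33,"ty": 0,"tz": 0,"rx": 0,"ry": 0,"rz": 0}
    - {"tx": -0.4,"ty": 0,"tz": 0,"rx": 0,"ry": 0,"rz": 0}
    - {"tx": -0.44,"ty": 0,"tz": 0,"rx": 0,"ry": 0,"rz": 0}
    - {"tx": -0.45,"ty": 0,"tz": 0,"rx": 0,"ry": 0,"rz": 0}
  gripper: 1
  newtons: 90

```text
clock: 12.85
eef_pos: [0.438, -0.2178, 0.2521]
tool_rot: [0.7, -0.102, 0.699, 0.102]
contact_force: [0.4, -0.3, -6.0]
gripper_width: 0.0549
```

```bash
python3 - <<'E'
from h import *
to(.6275,.1455,.25,-6.9)
E
```

```text
t=12.85 pos [ 0.438  -0.2178  0.2521] jawyaw 16.6 F [ 0.42 -0.26 -6.03] w 0.0549 j7 1.00
shift [0.011 1.47  1.427] turn [0.261 0.001 0.   ]
```

Call:
servo_tool:
  steps:
    - {"tx": 0,"ty": 0.04,"tz": 0.04,"rx": 0,"ry": 0,"rz": 0}
    - {"tx": 0,"ty": 0.12,"tz": 0.12,"rx": 0,"ry": 0,"rz": 0}
    - {"tx": 0,"ty": 0.24,"tz": 0.23,"rx": 0,"ry": 0,"rz": 0}
    - {"tx": 0,"ty": 0.36,"tz": 0.35,"rx": 0,"ry": 0,"rz": 0}
    - {"tx": 0,"ty": 0.48,"tz": 0.47,"rx": 0,"ry": 0,"rz": 0}
    - {"tx": 0,"ty": 0.6,"tz": 0.58,"rx": 0,"ry": 0,"rz": 0}
    - {"tx": 0,"ty": 0.69,"tz": 0.67,"rx": 0,"ry": 0,"rz": 0}
    - {"tx": 0,"ty": 0.735,"tz": 0.713,"rx": 0,"ry": 0,"rz": 0}

```text
clock: 13.65
eef_pos: [0.5331, -0.032, 0.2497]
tool_rot: [0.699, -0.103, 0.7, 0.104]
contact_force: [-0.3, -0.2, -5.2]
gripper_width: 0.0547
```

Call:
servo_tool:
  steps:
    - {"tx": 0,"ty": 0.04,"tz": 0.04,"rx": 0.02,"ry": 0,"rz": 0}
    - {"tx": 0,"ty": 0.12,"tz": 0.12,"rx": 0.06,"ry": 0,"rz": 0}
    - {"tx": 0,"ty": 0.24,"tz": 0.23,"rx": 0.1,"ry": 0,"rz": 0}
    - {"tx": 0,"ty": 0.36,"tz": 0.35,"rx": 0.14,"ry": 0,"rz": 0}
    - {"tx": 0,"ty": 0.48,"tz": 0.47,"rx": 0.18,"ry": 0,"rz": 0}
    - {"tx": 0,"ty": 0.6,"tz": 0.58,"rx": 0.22,"ry": 0,"rz": 0}
    - {"tx": 0,"ty": 0.69,"tz": 0.67,"rx": 0.25,"ry": 0,"rz": 0}
    - {"tx": 0,"ty": 0.735,"tz": 0.713,"rx": 0.26,"ry": 0,"rz": 0}

```text
clock: 14.45
eef_pos: [0.6271, 0.1488, 0.2494]
tool_rot: [0.705, 0.042, 0.706, -0.041]
contact_force: [-0.5, 0.8, -6.0]
gripper_width: 0.0554
```

Call:
servo_tool:
  steps:
    - {"tx": 0,"ty": 0,"tz": 0,"rx": 0,"ry": 0,"rz": 0}
    - {"tx": 0,"ty": 0,"tz": 0,"rx": 0,"ry": 0,"rz": 0}

```text
clock: 14.65
eef_pos: [0.6261, 0.1443, 0.2499]
tool_rot: [0.705, 0.041, 0.707, -0.043]
contact_force: [0.2, 0.4, -5.5]
gripper_width: 0.0555
```

```bash
python3 - <<'E'
from h import *
to(.6275,.1455,.13,-6.9)
for n in("scene","wrist"):
    p,d=ctrl.camera(n);cv2.imwrite(f"pics/{n}5.png",p[:,:,::-1])
E
```

```text
t=14.65 pos [0.6261 0.1443 0.2499] jawyaw -6.8 F [ 0.24  0.44 -5.48] w 0.0555 j7 -0.01
shift [0.6   0.008 0.007] turn [ 0.001 -0.001  0.001]
```

View pics/scene5.png

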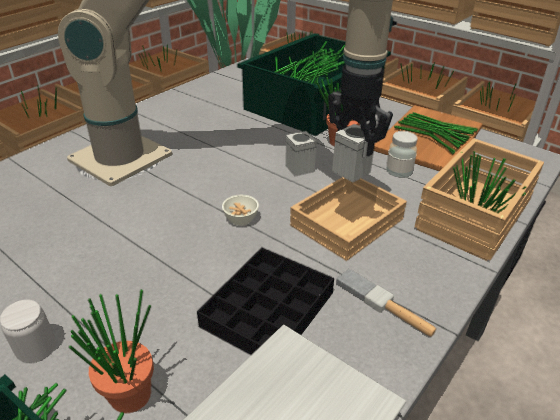

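View pics/wrist5.png

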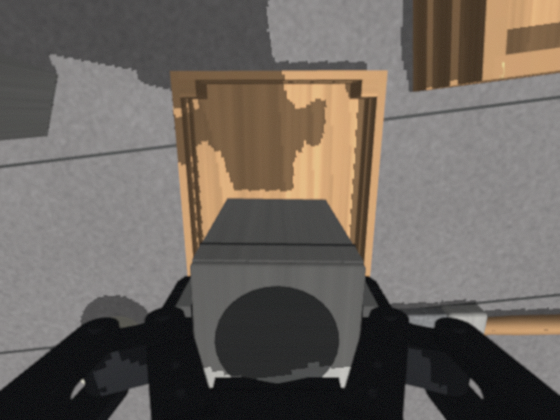

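The tin hangs upright and square over the crate, which spans columns 180-380 in the wrist view. I'm lowering it in two stages.

Call:
servo_tool:
  steps:
    - {"tx": 0.04,"ty": 0.004,"tz": 0.004,"rx": 0,"ry": 0,"rz": 0}
    - {"tx": 0.12,"ty": 0.004,"tz": 0.004,"rx": 0,"ry": 0,"rz": 0}
    - {"tx": 0.22,"ty": 0.004,"tz": 0.004,"rx": 0,"ry": 0,"rz": 0}
    - {"tx": 0.33,"ty": 0.004,"tz": 0.004,"rx": 0,"ry": 0,"rz": 0}
    - {"tx": 0.43,"ty": 0.004,"tz": 0.004,"rx": 0,"ry": 0,"rz": 0}
    - {"tx": 0.5,"ty": 0.004,"tz": 0.004,"rx": 0,"ry": 0,"rz": 0}
    - {"tx": 0.55,"ty": 0.004,"tz": 0.004,"rx": 0,"ry": 0,"rz": 0}
    - {"tx": 0.57,"ty": 0.004,"tz": 0.004,"rx": 0,"ry": 0,"rz": 0}

```text
clock: 15.55
eef_pos: [0.6276, 0.1458, 0.1359]
tool_rot: [0.705, 0.042, 0.706, -0.042]
contact_force: [0.4, 0.2, -6.8]
gripper_width: 0.0552
```

Call:
servo_tool:
  steps:
    - {"tx": 0.01,"ty": 0,"tz": 0,"rx": 0,"ry": 0,"rz": 0}
    - {"tx": 0.02,"ty": 0,"tz": 0,"rx": 0,"ry": 0,"rz": 0}
    - {"tx": 0.03,"ty": 0,"tz": 0,"rx": 0,"ry": 0,"rz": 0}
    - {"tx": 0.04,"ty": 0,"tz": 0,"rx": 0,"ry": 0,"rz": 0}
    - {"tx": 0.045,"ty": 0,"tz": 0,"rx": 0,"ry": 0,"rz": 0}
    - {"tx": 0.045,"ty": 0,"tz": 0,"rx": 0,"ry": 0,"rz": 0}

```text
clock: 16.15
eef_pos: [0.6279, 0.1462, 0.1278]
tool_rot: [0.706, 0.042, 0.706, -0.042]
contact_force: [0.3, 0.2, -5.9]
gripper_width: 0.0553
```

Call:
servo_tool:
  steps:
    - {"tx": 0.005,"ty": 0,"tz": 0,"rx": 0,"ry": 0,"rz": 0}
    - {"tx": 0.01,"ty": 0,"tz": 0,"rx": 0,"ry": 0,"rz": 0}
    - {"tx": 0.015,"ty": 0,"tz": 0,"rx": 0,"ry": 0,"rz": 0}
    - {"tx": 0.02,"ty": 0,"tz": 0,"rx": 0,"ry": 0,"rz": 0}
    - {"tx": 0.02,"ty": 0,"tz": 0,"rx": 0,"ry": 0,"rz": 0}
    - {"tx": 0.02,"ty": 0,"tz": 0,"rx": 0,"ry": 0,"rz": 0}

```text
clock: 16.75
eef_pos: [0.628, 0.1461, 0.1239]
tool_rot: [0.706, 0.042, 0.706, -0.042]
contact_force: [-0.0, -0.8, -4.0]
gripper_width: 0.0554
```

The floor is just taking some of the weight. A little further.

Call:
servo_tool:
  steps:
    - {"tx": 0.004,"ty": 0,"tz": 0,"rx": 0,"ry": 0,"rz": 0}
    - {"tx": 0.008,"ty": 0,"tz": 0,"rx": 0,"ry": 0,"rz": 0}
    - {"tx": 0.01,"ty": 0,"tz": 0,"rx": 0,"ry": 0,"rz": 0}
    - {"tx": 0.01,"ty": 0,"tz": 0,"rx": 0,"ry": 0,"rz": 0}

```text
clock: 17.15
eef_pos: [0.628, 0.1461, 0.1239]
tool_rot: [0.706, 0.042, 0.706, -0.042]
contact_force: [-4.6, -0.6, 9.5]
gripper_width: 0.0552
```

The tin is on the floor and pressed at about 9.5 N. I'm releasing and rising.

Call:
servo_tool:
  steps:
    - {"tx": 0,"ty": 0,"tz": 0,"rx": 0,"ry": 0,"rz": 0}
    - {"tx": 0,"ty": 0,"tz": 0,"rx": 0,"ry": 0,"rz": 0}
    - {"tx": 0,"ty": 0,"tz": 0,"rx": 0,"ry": 0,"rz": 0}
    - {"tx": 0,"ty": 0,"tz": 0,"rx": 0,"ry": 0,"rz": 0}
    - {"tx": 0,"ty": 0,"tz": 0,"rx": 0,"ry": 0,"rz": 0}
    - {"tx": 0,"ty": 0,"tz": 0,"rx": 0,"ry": 0,"rz": 0}
    - {"tx": 0,"ty": 0,"tz": 0,"rx": 0,"ry": 0,"rz": 0}
  gripper: 0

```text
clock: 17.85
eef_pos: [0.6279, 0.1462, 0.1218]
tool_rot: [0.706, 0.042, 0.706, -0.042]
contact_force: [-0.0, 0.3, 0.2]
gripper_width: 0.0851
```

Call:
servo_tool:
  steps:
    - {"tx": -0.03,"ty": 0,"tz": 0,"rx": 0,"ry": 0,"rz": 0}
    - {"tx": -0.1,"ty": 0,"tz": 0,"rx": 0,"ry": 0,"rz": 0}
    - {"tx": -0.22,"ty": 0,"tz": 0,"rx": 0,"ry": 0,"rz": 0}
    - {"tx": -0.36,"ty": 0,"tz": 0,"rx": 0,"ry": 0,"rz": 0}
    - {"tx": -0.52,"ty": 0,"tz": 0,"rx": 0,"ry": 0,"rz": 0}
    - {"tx": -0.66,"ty": 0,"tz": 0,"rx": 0,"ry": 0,"rz": 0}
    - {"tx": -0.75,"ty": 0,"tz": 0,"rx": 0,"ry": 0,"rz": 0}
    - {"tx": -0.78,"ty": 0,"tz": 0,"rx": 0,"ry": 0,"rz": 0}

```text
clock: 18.65
eef_pos: [0.629, 0.146, 0.2816]
tool_rot: [0.708, 0.043, 0.704, -0.042]
contact_force: [0.4, 0.5, -0.1]
gripper_width: 0.0856
```

Call:
servo_tool:
  steps:
    - {"tx": 0,"ty": 0,"tz": 0,"rx": 0,"ry": 0,"rz": 0}
    - {"tx": 0,"ty": 0,"tz": 0,"rx": 0,"ry": 0,"rz": 0}
    - {"tx": 0,"ty": 0,"tz": 0,"rx": 0,"ry": 0,"rz": 0}

```text
clock: 18.95
eef_pos: [0.6273, 0.1462, 0.2766]
tool_rot: [0.705, 0.042, 0.707, -0.042]
contact_force: [0.2, 0.2, -0.9]
gripper_width: 0.0853
```

```bash
python3 - <<'E'
from h import *
to(.6275,.1455,.28,-6.9)
s=ctrl.get_state()
i=ctrl.camera_info("wrist");p,d=ctrl.camera("wrist");cv2.imwrite("pics/w6.png",p[:,:,::-1])
H,W=d.shape;u,v=np.meshgrid(np.arange(W),np.arange(H));uv=np.c_[u.ravel(),v.ravel()].astype(float)
x=cv2.undistortPoints(uv.reshape(-1,1,2),i["K"],np.array([i["k1"],0,0,0,0.]))[:,0]
T=i["T_tool_cam"];Rm=R.from_quat(s["tool_rot"][[1,2,3,0]]).as_matrix()
P=s["eef_pos"]+(np.c_[x,np.ones(len(x))]*d.reshape(-1,1)@T[:3,:3].T+T[:3,3])@Rm.T
m=(abs(P[:,2]-.096)<.01)&(abs(P[:,0]-.628)<.06)&(abs(P[:,1]-.146)<.06);Q=P[m]
print("lid",m.sum(),cv2.minAreaRect(Q[:,:2].astype(np.float32)),"z plane",np.linalg.lstsq(np.c_[Q[:,:2]-[.6275,.1455],np.ones(len(Q))],Q[:,2],rcond=None)[0])
p,d=ctrl.camera("scene");cv2.imwrite("pics/s6.png",p[:,:,::-1])
p,d=ctrl.camera("top");cv2.imwrite("pics/t6.png",p[:,:,::-1])
E
```

```text
t=18.95 pos [0.6273 0.1462 0.2766] jawyaw -6.8 F [ 0.18  0.2  -0.94] w 0.0853 j7 -0.03
shift [-0.017 -0.003  0.002] turn [ 0.001 -0.001  0.   ]
lid 5192 ((0.6262369155883789, 0.14509214460849762), (0.056484442204236984, 0.05608626455068588), 82.16765594482422) z plane [-0.00414397 -0.01848044  0.09638248]
```

View pics/s6.png

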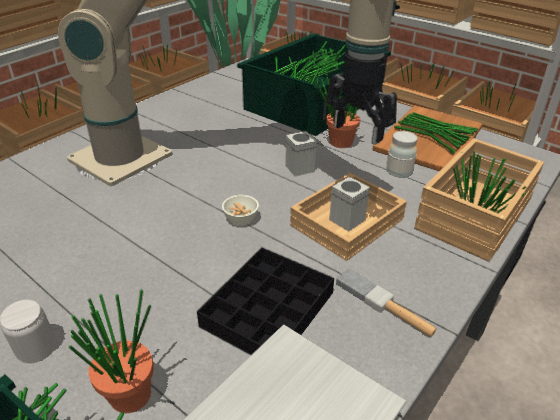

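View pics/w6.png

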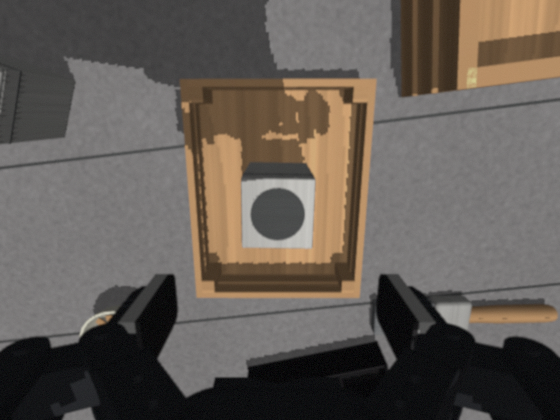

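The right tin stands upright and centred in the crate, at (350,203) in the scene view and (278,213) in the wrist view. Its lid is level at 96 mm. The left tin is at its place (301,152), the bowl is undisturbed at (240,210), and the gripper is clear. Handing in.

```bash
python3 -c "
from plant import ctrl
print(ctrl.close_job())"
```

```text
the job is handed in; nothing more can be done
None
```

I lifted the left tin about 43 mm and set it back, then lifted the right one. The wrist force read about 1.7 N (≈0.17 kg) for the left and 5.5 N (≈0.56 kg) for the right. I put the right tin in the low wooden crate and left the left tin at its place, then handed in at about 19 s; no verdict is reported.

**Crate tin:** its lid is level at a height of 96 mm, which is the 6 mm floor plus the 90 mm tin. It stands within about 2 mm of the crate's centre, released, with the gripper clear above it.

**Left tin:** measured right after it was set back, it was within about 3 mm of its starting spot. In the last scene picture it stands upright in the same place.

**Bowl:** it looks unmoved in the last scene picture, but I did not measure its position again.

My first two move calls were refused because the rows lacked some numbers; they moved nothing. The top and wrist cameras differed by up to 2.4 mm and 2.2 degrees, so I used values in between.

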